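Make up two optical mounting kits

ROBOT

A 6-joint arm with a two-finger parallel gripper is mounted at the origin on the work surface. World frame = base frame: x ahead of the robot, y to its left, z up, the work surface at z = 0. Lengths are in m, angles in rad, forces in N, time in s.
With the tool pointing down it reaches from about 0.35 to 0.85 m from the base axis. Payload 8.1 kg.
Tool frame: the origin (TCP) lies at the very end of the fingers, on their centre line; the grasp point (between the pads) lies 19 mm behind it; z points along the fingers, y is the line along which they close (so a half turn about z gives the same grasp; the last joint's range is limited). The gripper opens to 93 mm and grips with 3 to 60 N. Pads are 15 mm wide; open, the fingers measure 128 mm over their backs; the gripper's body (75 mm by 188 mm) begins 65 mm behind the grasp point.
Start: joints at [-1.409, 0.13, 1.488, -0, 1.523, -0.085], TCP at [0.147, -0.582, 0.192] pointing down, gripper open.
Joint ranges: [-2.96, 2.96], [-0.89, 2.26], [0.02, 2.5], [-1.34, 4.48], [0, 2.73], [-2.66, 2.66]. Speed limits (rad/s): [2.39, 2.39, 2.79, 3.14, 3.14, 3.14].

INTERFACE

Orientations are given as a rotation vector (axis times angle).
In Python, from plant import monitor, eyes, ticket gives the robot as it stands.
- The arm moves only by the tool arm_command, never from a script. Its argument "deltas" is a list that holds one entry, the list of rows, each a list of 6 numbers: the shift along the world's x, y, z in cm, then the turn, a rotation vector about the world's x, y, z in degrees. In form: [[[tx, ty, tz, rx, ry, rz], ...]]. A call has 1 to 12 rows; each row shifts and turns the commanded pose from where the row before left it; what a row does not reach is not made up. A row lasts 1/12 s, in which the tool goes at most 41.7 mm and 7.16 degrees, less where a joint would pass 70% of its speed; a pose out of reach is approached as far as the arm can. A call is refused whole if a number of a shift passes 4.17 or a number of a turn 7.16, either way. A call with a gripper value outside its range is refused whole. "gripper" is the opening, from -1 (shut) to 1 (fully open), set as the call begins (left out, the last holds). The fingers move at their own pace and stop on an object; "squeeze" is the grip in N (left out, the last holds). Time passes only in rows, so rows that do not move let the fingers close. It gives the time, the measured TCP pose, the force, the opening and the grip force at its end, in the units of the state.
- monitor.read_state(): the state, without advancing time (a new reading comes with each control period).
- eyes.read_camera(name): name is "side" or "top"; returns the picture (420x560x3 uint8, blue, green, red); there is no depth.
- eyes.camera_model(name): a dict with "fx", "fy", "cx", "cy" (pixels), "k1" (the pictures are not rectified: a ray, as slopes to the right and down, at radius r is drawn at 1 + k1 r^2 times it, then the intrinsics apply), "rvec" (rotation vector, rad) and "tvec" (3), from world to camera coordinates, as OpenCV has them. Camera axes: x right, y down, z forward; pixel columns grow to the right and rows downward; lengths in m; the calibration is good to about 2 mm. A picture is of the moment at which its call begins. camera_model takes no time and is no camera call.
- ticket.close_job(): hands the job in; it is judged then, once.
The state is a dict: "t": time; "q": joint angles; "dq": joint speeds; "joint_torque": joint torques, N m; "tool_pos": TCP position; "orientation": TCP orientation; "force": force on the tool from outside, world axes, zero at the start; "wrist_torque": the same for the moment, N m; "opening": finger opening in m; "gripper_force": force on a finger pad.
Only numpy, scipy, OpenCV 4.12 (cv2) and the standard library are available. Lean on these libraries where they do the work, as an engineer would, in place of code of your own. Each camera call takes 0.05 s, during which the arm holds its last target. There are 200 camera calls.

TASK

Make up the two mounting kits from the stock on the optical breadboard: the tall post holder, the small lens ring and the long slotted base go into the three-bay tray, the short post holder and the square mirror mount into the two-bay tray. Set one part into each bay (any bay of its tray), flat on the bay's floor and the same way up as it is now; set the parts down, do not drop them. Leave the large lens ring and the short slotted base where they are.

Things in the scene. Friction and masses are not known exactly. Their poses are not given: they have to be found in the camera images.
- tray_three: The three-bay kit tray, grey with white walls, empty, fixed on the black breadboard (top at z = 12 mm): 286 mm along its y, 108 mm along x, 10 mm high; floor 3 mm, walls and dividers 4 mm thick. Bays in a row along y, each 90 mm (y) by 100 mm (x) inside, centred on x = 0 and y = -94, 0, +94 mm. Origin: centre of its underside, z up. Yaw within 0.15 rad.
- tray_two: The two-bay kit tray, grey with white walls, empty, fixed on the black breadboard (top at z = 12 mm): 192 mm along its y, 108 mm along x, 10 mm high; floor 3 mm, walls and dividers 4 mm thick. Bays in a row along y, each 90 mm (y) by 100 mm (x) inside, centred on x = 0 and y = -47, +47 mm. Origin: centre of its underside, z up. Yaw within 0.15 rad.
- holder_tall: The tall aluminium post holder, standing on the breadboard: cylinder 25 mm in diameter, 60 mm high overall, on a round foot 32 mm in diameter and 5 mm thick; dark 12.7 mm bore in the top. A thumbscrew sticks out along its +x, 10 mm below the top, to 26 mm from the axis; the sides at +-y are free to grasp. Origin: centre of its underside, z up.
- holder_short: The short aluminium post holder, standing on the breadboard: cylinder 25 mm in diameter, 30 mm high overall, on a round foot 32 mm in diameter and 5 mm thick; dark 12.7 mm bore in the top. A thumbscrew sticks out along its +x, 10 mm below the top, to 26 mm from the axis; the sides at +-y are free to grasp. Origin: centre of its underside, z up.
- ring_small: The small aluminium lens ring (round lens mount), lying flat on the breadboard: 36 mm outside diameter, 14 mm thick, with a clear lens 25 mm across. A stem boss sticks out along its +x to 30 mm from the axis; the sides at +-y are free to grasp. Origin: centre of its underside, z up.
- ring_large: The large aluminium lens ring (round lens mount), lying flat on the breadboard: 60 mm outside diameter, 14 mm thick, with a clear lens 50 mm across. A stem boss sticks out along its +x to 42 mm from the axis; the sides at +-y are free to grasp. Origin: centre of its underside, z up.
- base_long: The long slotted mounting base, aluminium, lying flat on the breadboard: bar 75 mm long (x), 25 mm wide (y), 10 mm thick, with a 7 mm slot along its middle. Origin: centre of its underside, z up.
- base_short: The short slotted mounting base, aluminium, lying flat on the breadboard: bar 50 mm long (x), 25 mm wide (y), 10 mm thick, with a 7 mm slot along its middle. Origin: centre of its underside, z up.
- mirror_mount: The square mirror mount, aluminium, standing upright on the breadboard: two plates one behind the other, together 46 mm wide (y), 28 mm deep (x), 50 mm high; round mirror on the -x face, two steel adjuster knobs sticking out of the +x face to x = 32 mm. The side edges at +-y are flat and free to grasp. Origin: centre of its underside, z up.
Things that resemble listed ones, but are neither listed nor needed, are in the scene too. What is shaped like the mirror_mount but orange is not meant.

How it is judged:
At the end, for the whole second after the job is handed in: The three parts of the first kit each in its own bay of the three-bay tray, the two of the second each in its own bay of the two-bay tray: within 3 mm of the bay floor, within 0.12 rad of upright, released, at rest; large ring and short base within 20 mm of their starts (((y of holder_tall in the frame of tray_three between -0.137 and -0.051 m and y of ring_small in the frame of tray_three between -0.043 and 0.043 m and y of base_long in the frame of tray_three between 0.051 and 0.137 m) or (y of holder_tall in the frame of tray_three between -0.137 and -0.051 m and y of base_long in the frame of tray_three between -0.043 and 0.043 m and y of ring_small in the frame of tray_three between 0.051 and 0.137 m) or (y of ring_small in the frame of tray_three between -0.137 and -0.051 m and y of holder_tall in the frame of tray_three between -0.043 and 0.043 m and y of base_long in the frame of tray_three between 0.051 and 0.137 m) or (y of ring_small in the frame of tray_three between -0.137 and -0.051 m and y of base_long in the frame of tray_three between -0.043 and 0.043 m and y of holder_tall in the frame of tray_three between 0.051 and 0.137 m) or (y of base_long in the frame of tray_three between -0.137 and -0.051 m and y of holder_tall in the frame of tray_three between -0.043 and 0.043 m and y of ring_small in the frame of tray_three between 0.051 and 0.137 m) or (y of base_long in the frame of tray_three between -0.137 and -0.051 m and y of ring_small in the frame of tray_three between -0.043 and 0.043 m and y of holder_tall in the frame of tray_three between 0.051 and 0.137 m)) and x of holder_tall in the frame of tray_three between -0.05 and 0.05 m and z of holder_tall in the frame of tray_three between 0 and 0.006 m and angle between each of holder_tall, ring_small, base_long, holder_short, mirror_mount's own z axis and vertical below 0.12 rad and linear speed of each of holder_tall, ring_small, base_long, holder_short, mirror_mount below 0.02 m/s and angular speed of each of holder_tall, ring_small, base_long, holder_short, mirror_mount below 0.3 rad/s and x of ring_small in the frame of tray_three between -0.05 and 0.05 m and z of ring_small in the frame of tray_three between 0 and 0.006 m and x of base_long in the frame of tray_three between -0.05 and 0.05 m and z of base_long in the frame of tray_three between 0 and 0.006 m and ((y of holder_short in the frame of tray_two between -0.09 and -0.004 m and y of mirror_mount in the frame of tray_two between 0.004 and 0.09 m) or (y of mirror_mount in the frame of tray_two between -0.09 and -0.004 m and y of holder_short in the frame of tray_two between 0.004 and 0.09 m)) and x of holder_short in the frame of tray_two between -0.05 and 0.05 m and z of holder_short in the frame of tray_two between 0 and 0.006 m and x of mirror_mount in the frame of tray_two between -0.05 and 0.05 m and z of mirror_mount in the frame of tray_two between 0 and 0.006 m and distance of each of ring_large, base_short from where it was at the start of the episode below 0.02 m); the robot touches nothing.
It fails at once if the large lens ring or the short slotted base is moved by more than 20 mm (distance of any of ring_large, base_short from where it was at the start of the episode above 0.02 m).
It fails at once if a kit part is dropped or thrown: it moves faster than 0.7 m/s with the fingers off it (a fall of about 25 mm) ((linear speed of holder_tall above 0.7 m/s and contact force between holder_tall and the fingers below 0.05 N) or (linear speed of ring_small above 0.7 m/s and contact force between ring_small and the fingers below 0.05 N) or (linear speed of base_long above 0.7 m/s and contact force between base_long and the fingers below 0.05 N) or (linear speed of holder_short above 0.7 m/s and contact force between holder_short and the fingers below 0.05 N) or (linear speed of mirror_mount above 0.7 m/s and contact force between mirror_mount and the fingers below 0.05 N)).
It also fails if it takes over 115 s, if anything falls off the work surface, if the arm or the gripper's body presses on something with over 40 N, if the wrist force passes 120 N, or if a joint passes its speed limit or range.

## Working session

There is one attempt and no reset: what is moved stays moved. The work goes in short steps, Python scripts to look and compute and a tool call to move; the robot and the scene stay as the last step left them, time stands still between calls to the robot, and variables do not carry over. Pictures are saved under pics/ and viewed, at most 14 in all, crops included, and the job is handed in when it is done.

Besides the shell and the picture viewer there is one more tool, called after ">>>" as name([rows], argument=value, ...), one row to a line, values as JSON. arm_command: Moves the arm, as the interface text tells. Its arguments: {"type":"object","properties":{"deltas":{"type":"array"},"gripper":{"type":"number"},"squeeze":{"type":"number"}},"required":["deltas"]}

```bash
mkdir -p pics; ls
python3 - <<'E'
from plant import monitor, eyes
import cv2
for n in("top","side"):
    cv2.imwrite(f"pics/{n}0.png",eyes.read_camera(n)); print(n,eyes.camera_model(n))
s=monitor.read_state(); print(s)
E
```

```text
pics
top {'fx': 449.73380639087577, 'fy': 449.73380639087577, 'cx': 278.70695587828703, 'cy': 213.60020891870073, 'k1': -0.002756384495453929, 'rvec': array([ 2.1543469 , -2.13947902,  0.10985542]), 'tvec': array([-0.07132872,  0.48531138,  1.28281884])}
side {'fx': 493.28755731506493, 'fy': 493.28755731506493, 'cx': 271.1287831101732, 'cy': 217.07462143282947, 'k1': -0.11969106733002169, 'rvec': array([ 0.37118219, -2.64711481,  1.34145374]), 'tvec': array([0.46752618, 0.15101513, 1.25090585])}
{'t': 0.1, 'q': array([-1.40941895e+00,  1.31084025e-01,  1.48915524e+00,  2.18117408e-05,
        1.52299018e+00, -8.54138263e-02]), 'dq': array([-0.00125311, -0.00104211, -0.00348716, -0.00015352,  0.00236629,
        0.00120244]), 'joint_torque': array([ 2.98661425e-04, -5.61342824e+01, -4.93094909e+01,  7.69151025e-02,
        2.91385391e-02, -7.65959703e-05]), 'tool_pos': array([ 0.1465104 , -0.58127482,  0.19150165]), 'orientation': array([-3.11608150e+00, -3.86472614e-01,  6.34008501e-05]), 'force': array([-0.15800534, -0.51242741,  0.26331202]), 'wrist_torque': array([-0.01474364, -0.04341638, -0.04189747]), 'gripper_force': 0.0, 'opening': 0.09296687699517399}
```

View pics/top0.png

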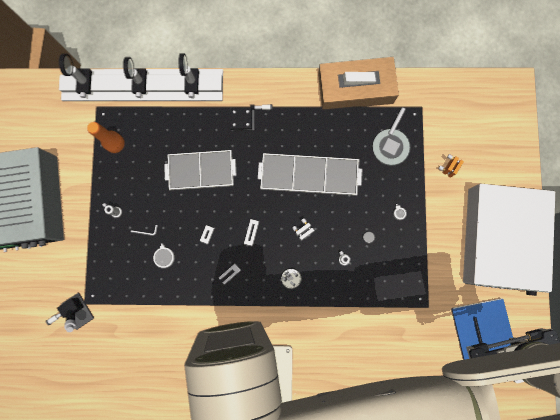

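View pics/side0.png

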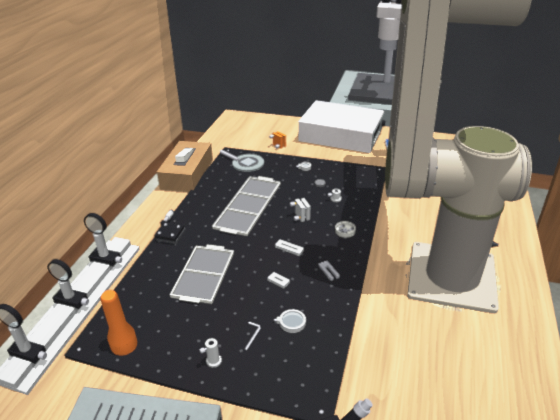

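Top view:
- Trays: two-bay at (200,170), three-bay at (310,174).
- Holders: tall at (112,211), short at (345,258).
- Rings: large at (163,257), small at (400,212).
- Bases: bars at (207,234) and (251,232), plus a grey slotted thing at (229,273).
- Mirror mount at (304,229). The orange look-alike is at (452,165).

I'll enlarge the ambiguous parts.

Run:
```python
import cv2,numpy as np
t=cv2.imread("pics/top0.png"); s=cv2.imread("pics/side0.png")
c=cv2.resize(t[195:295,190:420],None,fx=3.4,fy=3.4,interpolation=cv2.INTER_CUBIC)
c=np.clip(c*1.0,0,255).astype(np.uint8); 
cv2.imwrite("pics/c1.png",c)
cv2.imwrite("pics/c2.png",cv2.resize(s[150:290,230:400],None,fx=4,fy=4,interpolation=cv2.INTER_CUBIC))
cv2.imwrite("pics/c3.png",cv2.resize(t[140:275,85:265],None,fx=4,fy=4,interpolation=cv2.INTER_CUBIC))
```

```text
(no output)
```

View pics/c1.png

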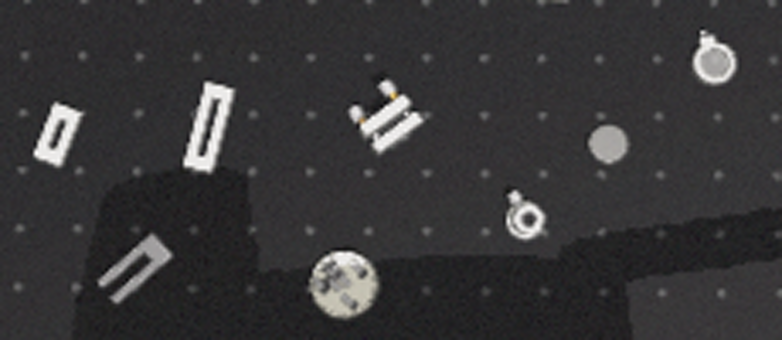

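View pics/c2.png

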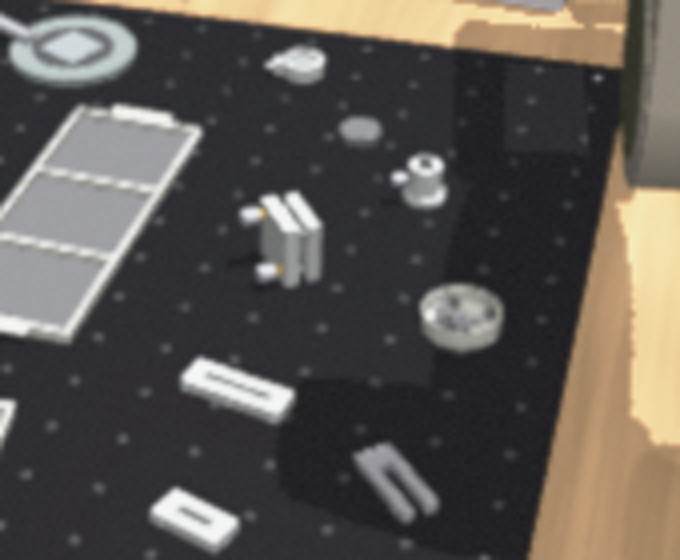

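View pics/c3.png

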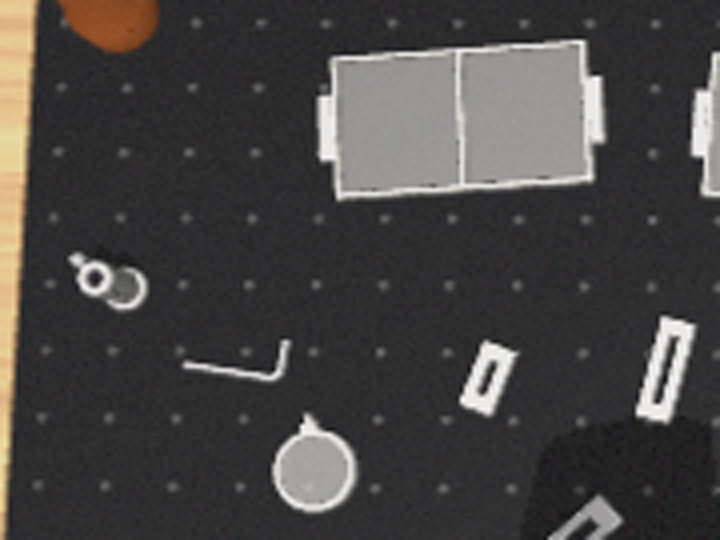

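Identification:
- Base candidates are the bar at (251,232), the bar at (207,234) and the fork at (229,273). The long closed-slot bar at (251,232) is base_long. The fork is open-ended, so it is a decoy.
- ring_small is at (400,212), because it has a stem boss. The disk at (369,237) is plain.
- holder_short is at (345,258) and holder_tall at (112,211).
- The mirror mount is the non-orange one at (304,229).

Next I'll measure from both views.

```bash
cat > h.py <<'E'
import cv2,numpy as np
from plant import eyes
M={n:eyes.camera_model(n) for n in("top","side")}
def ray(n,p):
    m=M[n];K=np.array([[m["fx"],0,m["cx"]],[0,m["fy"],m["cy"]],[0,0,1.]])
    u=cv2.undistortPoints(np.array(p,float).reshape(-1,1,2),K,np.array([m["k1"],0,0,0.])).reshape(-1,2)
    R=cv2.Rodrigues(m["rvec"])[0]
    return -R.T@m["tvec"], np.c_[u,np.ones(len(u))]@R
def plane(n,p,z):
    c,d=ray(n,p); return c+d*((z-c[2])/d[:,2])[:,None]
def tri(pt,ps):
    c1,d1=ray("top",pt);c2,d2=ray("side",ps);d1=d1[0];d2=d2[0]
    a,b=np.linalg.lstsq(np.c_[d1,-d2],c2-c1,rcond=None)[0]
    P,Q=c1+a*d1,c2+b*d2; return (P+Q)/2,np.linalg.norm(P-Q)
def proj(n,P):
    m=M[n];K=np.array([[m["fx"],0,m["cx"]],[0,m["fy"],m["cy"]],[0,0,1.]])
    return cv2.projectPoints(np.array(P,float).reshape(-1,3),m["rvec"],m["tvec"],K,np.array([m["k1"],0,0,0.]))[0].reshape(-1,2)
def blobs(img,lo,hi,amin,roi=None):
    hsv=cv2.cvtColor(img,cv2.COLOR_BGR2HSV);m=((hsv[...,2]>=lo)&(hsv[...,2]<=hi)&(hsv[...,1]<60)).astype(np.uint8)
    cs,_=cv2.findContours(m,cv2.RETR_EXTERNAL,cv2.CHAIN_APPROX_NONE)
    out=[]
    for c in cs:
        a=cv2.contourArea(c)
        if a<amin: continue
        mo=cv2.moments(c);x,y=mo["m10"]/a,mo["m01"]/a
        if roi is None or (roi[0]<x<roi[2] and roi[1]<y<roi[3]): out.append((np.array([x,y]),a,c))
    return sorted(out,key=lambda b:b[0][0])
E
python3 - <<'E'
from h import *
t=cv2.imread("pics/top0.png"); s=cv2.imread("pics/side0.png")
np.set_printoptions(precision=4,suppress=True)
print("cams",ray("top",[[0,0]])[0],ray("side",[[0,0]])[0])
for n,im,roi in(("top",t,(90,110,425,300)),("side",s,(90,150,400,380))):
  for lo,hi,am in((130,200,400),(140,255,15)):
    print(n,lo)
    for p,a,c in blobs(im,lo,hi,am,roi):
        r=cv2.minAreaRect(c); print(p.round(1),a,np.round(r[1],1),round(r[2],1),plane(n,[p],.022 if lo==140 else .015)[0][:2].round(4))
E
```

```text
cams [ 0.3233 -0.0974  1.3313] [0.1658 1.0119 0.8687]
top 130
[183.8 170.3] 944.0 [35.5 33.5] 85.9 [0.6168 0.2183]
[215.2 168.1] 938.5 [35.3 30.3] 87.0 [0.624  0.1238]
[293.2 172.3] 1886.5 [65.1 34.4] 3.6 [ 0.6118 -0.1097]
[340.7 175.2] 949.5 [33.1 34.5] 3.6 [ 0.6036 -0.2512]
[390.9 146.5] 981.5 [36.2 53.7] 42.8 [ 0.6918 -0.4014]
top 140
[107.9 208.7] 54.0 [11.5  8.3] 69.4 [0.4986 0.4388]
[148.7 231.8] 15.0 [ 8.3 25.7] 76.5 [0.4308 0.314 ]
[163.2 256.9] 313.5 [19.7 20.3] 37.9 [0.3577 0.2681]
[199.9 169.4] 2272.5 [35.4 70.9] 86.2 [0.6183 0.1683]
[206.5 234.1] 129.0 [ 8.7 16.9] 21.8 [0.425  0.1433]
[230.9 272.1] 72.5 [ 8.4 21. ] 48.8 [0.3153 0.0693]
[250.9 232. ] 191.5 [ 8.7 25.3] 15.3 [0.4322 0.0131]
[290.8 278. ] 256.0 [18. 18.] 90.0 [ 0.2999 -0.1041]
[303.9 230.8] 138.0 [15.7 15.9] 52.1 [ 0.4366 -0.1417]
[309.6 173.5] 3424.0 [103.6  35.9] 3.7 [ 0.6069 -0.1582]
[343.8 258.8] 82.5 [10.2 12.7] 9.5 [ 0.3561 -0.257 ]
[368.4 236.8] 73.0 [9.8 9.8] 63.4 [ 0.4203 -0.3288]
[391.2 144.9] 1033.5 [54.5 36.1] 82.7 [ 0.6946 -0.4008]
[399.5 212.5] 110.0 [15. 11.] 90.0 [ 0.4919 -0.4205]
side 130
[20
[... 321 characters left out ...]
16  0.1826]
[212.1 352.2] 285.5 [28.4 18.7] 76.0 [0.4982 0.4069]
[246.1 161. ] 395.5 [44.5 16.7] 9.2 [ 0.6953 -0.3918]
[246.4 205.2] 1996.5 [34.3 73.9] 32.9 [ 0.6063 -0.136 ]
[252.7 334.4] 54.5 [11.7 27.4] 6.6 [0.4299 0.336 ]
[278.3 279. ] 152.5 [20.6  8.9] 26.6 [0.4242 0.1496]
[289.1 246.5] 187.0 [27.4  8.5] 20.9 [0.4311 0.0195]
[291.7 319.7] 458.0 [27.6 22.9] 36.0 [0.3576 0.2711]
[302.8 205.3] 114.0 [22.1 11.6] 70.7 [ 0.4414 -0.1789]
[304.5 165.3] 61.5 [ 7. 13.] 90.0 [ 0.4922 -0.4134]
[319.7 181.7] 22.0 [4. 7.] 90.0 [ 0.4203 -0.3229]
[327.4 268.3] 63.0 [20.2  8.1] 49.4 [0.3143 0.0787]
[336.4 194.6] 70.5 [12.  8.] 90.0 [ 0.3545 -0.2623]
[344.  228.5] 180.0 [19.  13.9] 18.4 [ 0.3022 -0.0974]
```

Run:
```python
from h import *
t=cv2.imread("pics/top0.png"); s=cv2.imread("pics/side0.png")
np.set_printoptions(precision=4,suppress=True)
def tile(im,x,y):
    c=cv2.resize(im[y:y+32,x:x+29],None,fx=9,fy=9,interpolation=cv2.INTER_CUBIC)
    for i in range(0,29,5): cv2.putText(c,str(x+i),(i*9,8),0,.3,(0,255,255)); c[:5,i*9+4]=(0,255,255)
    for i in range(2,32,5): cv2.putText(c,str(y+i),(0,i*9+8),0,.3,(0,255,0)); c[i*9+4,:5]=(0,255,0)
    return c
cv2.imwrite("pics/c4.png",np.vstack([np.hstack([tile(t,290,214),tile(t,100,196),tile(t,330,245)]),np.hstack([tile(s,290,190),tile(s,198,334),tile(s,322,180)])]))
for n,a,b in(("two",(199.9,169.4),(202.1,273.8)),("three",(309.6,173.5),(246.4,205.2)),("base",(250.9,232),(289.1,246.5)),("ring",(399.5,212.5),(304.5,165.3)),("bshort",(206.5,234.1),(278.3,279))): print(n,*tri([a],[b]))
```

```text
two [0.6215 0.171  0.0103] 0.0012842815201467785
three [ 0.6126 -0.1587  0.0054] 0.004152523574197386
base [0.4326 0.0135 0.0168] 0.00026306281425294285
ring [ 0.4933 -0.4216  0.017 ] 0.0015310081729676959
bshort [0.4256 0.1442 0.0168] 0.00039560318241087873
```

View pics/c4.png

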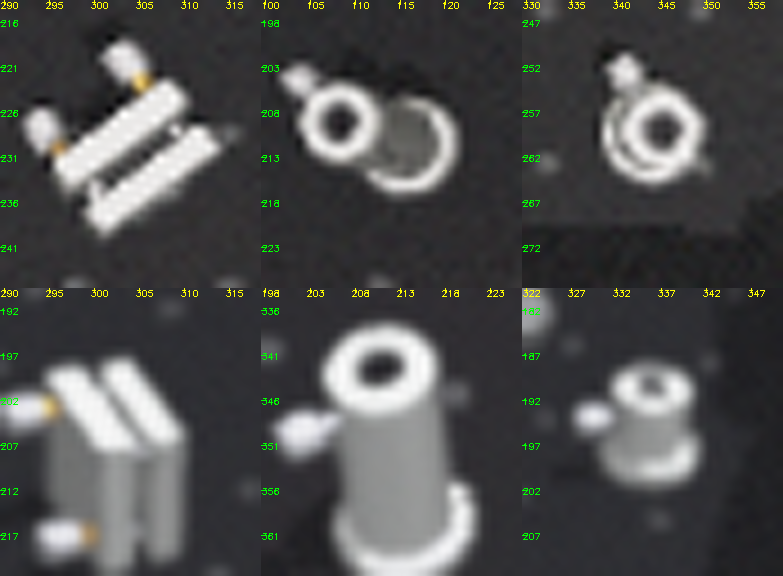

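Run:
```python
from h import *
np.set_printoptions(precision=4,suppress=True)
print("two floor",*tri([(199.5,169.2)],[(202,273)])); print("three floor",*tri([(309.03,173.27)],[(245.8,204)]))
t=cv2.imread("pics/top0.png")
for z,l in((.062,[(119,134),(153,180)]),):
    pass
T=lambda x0,y0,l:[(x0+(u-4)/9,y0+(v-4)/9) for u,v in l]
print("mirror",*tri([(304.6,231.1)],[(302.4,202.5)]))
P=plane("top",T(290,214,[(165,80),(52,165),(220,150),(105,235)]),.062); print(P)
d=(P[0]-P[1])+(P[2]-P[3]); print("mirror y-line angle deg",np.degrees(np.arctan2(d[1],d[0])),np.linalg.norm(d[:2])/2)
for n,c,sd,k,z in(("tall",(108.3,209.1),(210.8,342.4),(103.8,204.4),.062),("short",(345,258.9),(336.1,190.7),(341,252.3),.032)):
    P,e=tri([c],[sd]); A=plane("top",[c],z+.01)[0]; B=plane("top",[k],z)[0]; A=plane("top",[c],z+.01 if 0 else z)[0]
    B=plane("top",[k],z-.010)[0]; d=B-A
    print(n,P,e,"plane",A[:2],"screw",np.degrees(np.arctan2(d[1],d[0])),np.linalg.norm(d[:2]))
print("tall foot",plane("top",[(115.8,211.4)],.017))
A=plane("top",[(399.7,212.7)],.026)[0];B=plane("top",[(397,204.9)],.02)[0];d=B-A
print("ring",A,np.degrees(np.arctan2(d[1],d[0])),np.linalg.norm(d))
for p,a,c in blobs(t,150,255,100,(200,220,260,240)):
    b=plane("top",cv2.boxPoints(cv2.minAreaRect(c)),.022)[:,:2]; e=[b[1]-b[0],b[2]-b[1]]; e=max(e,key=np.linalg.norm)
    print("bar",b.mean(0),np.degrees(np.arctan2(e[1],e[0])),np.linalg.norm(e))
```

```text
two floor [0.6213 0.1715 0.0137] 0.0011008242702604156
three floor [ 0.6128 -0.1566  0.0111] 0.005578579493838702
mirror [ 0.4335 -0.1423  0.0579] 0.00166703614566251
[[ 0.4569 -0.1516  0.062 ]
 [ 0.4299 -0.1162  0.062 ]
 [ 0.4349 -0.1689  0.062 ]
 [ 0.408  -0.1329  0.062 ]]
mirror y-line angle deg -52.924390684496565 0.044807737551891214
tall [0.4912 0.4181 0.0697] 0.0004984748718065872 plane [0.492  0.4211] screw 50.214314268534075 0.02345622620782833
short [ 0.3555 -0.2584  0.0388] 8.649149323770935e-05 plane [ 0.3556 -0.2592] screw 27.802612784723426 0.021681680873984976
tall foot [[0.4912 0.4166 0.017 ]]
ring [ 0.4908 -0.42    0.026 ] 13.74184938070663 0.02519190130517325
bar [0.4253 0.1438] -20.322265262883036 0.04926955109823737
bar [0.4323 0.0132] -14.299150399512218 0.07390368264315908
```

>>> arm_command([
  [[3.13,1.46,0,0,0,0],[3.13,1.46,0,0,0,0],[3.13,1.46,0,0,0,0],[3.13,1.46,0,0,0,0],[3.13,1.46,0,0,0,0],[3.13,1.46,0,0,0,0],[3.13,1.46,0,0,0,0],[3.13,1.46,0,0,0,0],[3.13,1.46,0,0,0,0],[3.13,1.46,0,0,0,0],[3.13,1.46,0,0,0,0],[0,0,0,0,0,0]],
], gripper=1, squeeze=25)

```text
t: 1.1
tool_pos: [0.4957, -0.4172, 0.1915]
orientation: [-3.115, -0.394, -0.002]
force: [0.2, -0.7, -0.7]
opening: 0.093
gripper_force: 0.0
```

>>> arm_command([
  [[0,0,-3,0,0,0],[0,0,-3,0,0,0],[0,0,-3,0,0,0],[0,0,-2,0,0,0],[0,0,-1,0,0,0],[0,0,0,0,0,0],[0,0,0,0,0,0]],
])

```text
t: 1.68
tool_pos: [0.4907, -0.4213, 0.0726]
orientation: [-3.117, -0.386, 0.001]
force: [0.1, -0.8, 0.4]
opening: 0.0931
gripper_force: 0.0
```

```bash
cat > look.py <<'E'
import sys;from h import *;from plant import monitor
np.set_printoptions(precision=4,suppress=True)
a=eyes.read_camera("top");b=eyes.read_camera("side");n=sys.argv[1];s=monitor.read_state()
cv2.imwrite(f"pics/{n}t.png",a);cv2.imwrite(f"pics/{n}s.png",b)
R=cv2.Rodrigues(s["orientation"])[0]; print(s["tool_pos"],"yang",np.degrees(np.arctan2(R[1,1],R[0,1])),"z",R[:,2],s["opening"])
E
python3 look.py r1
python3 - <<'E'
import cv2,numpy as np
b=cv2.imread("pics/r1s.png");a=cv2.imread("pics/r1t.png")
cv2.imwrite("pics/r1.png",np.hstack([cv2.resize(b[90:200,250:360],None,fx=3.6,fy=3.6),cv2.resize(a[170:280,350:460],None,fx=3.6,fy=3.6)]))
E
```

```text
[ 0.4919 -0.4224  0.0747] yang -75.86360314286311 z [ 0.0023 -0.0023 -1.    ] 0.09270830108643524
```

View pics/r1.png

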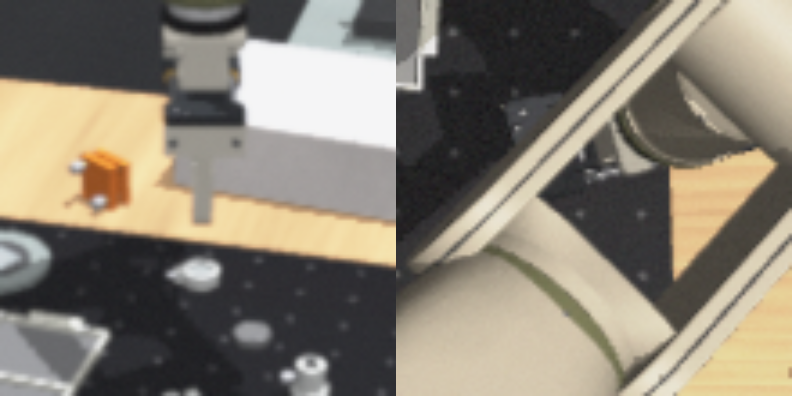

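The side view shows the fingers directly above the small ring. Descending and closing.

>>> arm_command([
  [[0,0,-2,0,0,0],[0,0,-1.5,0,0,0],[0,0,-1,0,0,0],[0,0,-0.6,0,0,0],[0,0,-0.4,0,0,0],[0,0,0,0,0,0],[0,0,0,0,0,0],[0,0,0,0,0,0]],
])

```text
t: 2.45
tool_pos: [0.4915, -0.4218, 0.0186]
orientation: [3.116, 0.387, 0.002]
force: [0.4, -0.0, -0.7]
opening: 0.0929
gripper_force: 0.0
```

>>> arm_command([
  [[0,0,0,0,0,0],[0,0,0,0,0,0],[0,0,0,0,0,0],[0,0,0,0,0,0],[0,0,0,0,0,0],[0,0,0,0,0,0],[0,0,0,0,0,0],[0,0,0,0,0,0],[0,0,0,0,0,0],[0,0,0,0,0,0]],
], gripper=-1, squeeze=25)

```text
t: 3.28
tool_pos: [0.4909, -0.4212, 0.0174]
orientation: [-3.118, -0.387, 0.0]
force: [-0.1, -0.1, 0.3]
opening: 0.0307
gripper_force: 0.0
```

>>> arm_command([
  [[0,0,0,0,0,0],[0,0,0,0,0,0]],
])

```text
t: 3.45
tool_pos: [0.4909, -0.4212, 0.0174]
orientation: [-3.118, -0.387, 0.0]
force: [0.1, 0.3, -0.3]
opening: 0.0179
gripper_force: 0.0
```

```bash
python3 look.py r2
python3 - <<'E'
import cv2,numpy as np
b=cv2.imread("pics/r2s.png")
cv2.imwrite("pics/r2.png",cv2.resize(b[100:200,250:350],None,fx=5.5,fy=5.5,interpolation=cv2.INTER_CUBIC))
E
```

```text
[ 0.4909 -0.4212  0.0174] yang -75.85889618151731 z [ 0. -0. -1.] 0.009136243787640238
```

View pics/r2.png

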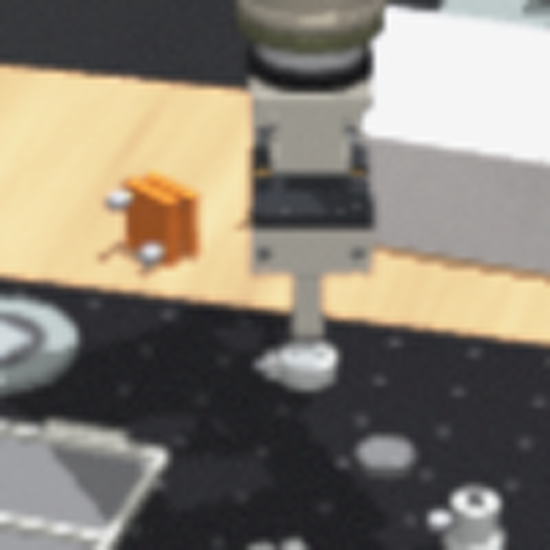

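The fingers closed to 9 mm without contact, and the fingertip appears at the ring's far upper edge. I'll compare where the TCP should appear with where the fingertip is.

Run:
```python
from h import *
np.set_printoptions(precision=4,suppress=True)
print("tcp r2",proj("side",[.4909,-.4212,.0174]),"tip seen",250+308/5.5,100+335/5.5)
print("tcp r1",proj("side",[.4915,-.422,.0735]), "near finger seen",250+202/3.6,90+222/3.6)
# near finger tip in r1, 46 mm+~9 along +y(closing) from TCP
import math
d=np.array([math.cos(math.radians(104)),math.sin(math.radians(104)),0])
print("near finger exp r1",proj("side",np.array([.4915,-.422,.0735])+d*.055))
print("ring",proj("side",[.4908,-.42,.012]),proj("side",[.4908,-.42,.026]))
a=cv2.imread("pics/r2s.png"); print(blobs(a,140,255,15,(295,155,315,180)) and [ (p,ar) for p,ar,c in blobs(a,140,255,15,(295,155,315,180))])
```

```text
tcp r2 [[305.3909 165.3624]] tip seen 306.0 160.9090909090909
tcp r1 [[305.5537 150.7419]] near finger seen 306.1111111111111 151.66666666666666
near finger exp r1 [[305.7534 158.7896]]
ring [[305.3114 166.9039]] [[305.3811 163.3496]]
[(array([304.8257, 165.5046]), 54.5)]
```

Run:
```python
from h import *
import math
np.set_printoptions(precision=2,suppress=True)
d=np.array([math.cos(math.radians(104)),math.sin(math.radians(104)),0]);w=np.array([d[1],-d[0],0])
T=np.array([.4909,-.4212,.0174])
for nm,o in(("zero",[0,0,0]),("z+25",[0,0,.025]),("y-40",[0,-.04,0])):
    B=T+o
    print(nm,"body edge",proj("side",[B+d*.094+w*s*.0375+[0,0,.084] for s in(-1,1)]).ravel(),"tip",proj("side",B+d*.013).ravel())
print("seen body lower corners",250+252/5.5,100+268/5.5,250+370/5.5,100+272/5.5)
```

```text
zero body edge [318.03 157.34 294.34 157.23] tip [305.43 167.28]
z+25 body edge [318.28 150.36 294.38 150.26] tip [305.56 160.87]
y-40 body edge [320.64 151.49 297.42 151.38] tip [308.1  161.63]
seen body lower corners 295.8181818181818 148.72727272727272 317.27272727272725 149.45454545454544
```

>>> arm_command([
  [[0,0,0,0,0,0],[0,0,0,0,0,0],[0,0,0,0,0,0],[0,0,0,0,0,0],[0,0,0,0,0,0],[0,0,0,0,0,0],[0,0,0,0,0,0],[0,0,-0.3,0,0,0],[0,0,-0.2,0,0,0],[0,0,0,0,0,0]],
], gripper=1)

```text
t: 4.38
tool_pos: [0.4905, -0.4209, 0.0116]
orientation: [-3.117, -0.387, 0.001]
force: [0.0, -0.2, -0.4]
opening: 0.0713
gripper_force: 0.0
```

>>> arm_command([
  [[0,0,-0.3,0,0,0],[0,0,0,0,0,0],[0,0,0,0,0,0]],
])

```text
t: 4.63
tool_pos: [0.4907, -0.421, 0.0091]
orientation: [-3.117, -0.387, 0.001]
force: [0.1, 0.7, -0.3]
opening: 0.0904
gripper_force: 0.0
```

The reading is already below the board top (12 mm) and there is no force, so the true tip stands about 25 mm higher than reported. I'll approach the board in small steps and watch the force.

>>> arm_command([
  [[0,0,-0.4,0,0,0],[0,0,-0.3,0,0,0],[0,0,-0.2,0,0,0],[0,0,0,0,0,0],[0,0,0,0,0,0]],
])

```text
t: 5.05
tool_pos: [0.4907, -0.421, 0.0]
orientation: [-3.117, -0.387, 0.001]
force: [-0.7, 0.0, 0.1]
opening: 0.0925
gripper_force: 0.0
```

>>> arm_command([
  [[0,0,-0.2,0,0,0],[0,0,-0.2,0,0,0],[0,0,0,0,0,0],[0,0,0,0,0,0]],
])

```text
t: 5.38
tool_pos: [0.4908, -0.4211, -0.0038]
orientation: [-3.117, -0.387, 0.0]
force: [-0.4, -0.2, 0.2]
opening: 0.0933
gripper_force: 0.0
```

```bash
python3 look.py r3
python3 - <<'E'
from h import *
b=cv2.imread("pics/r3s.png")
cv2.imwrite("pics/r3.png",cv2.resize(b[120:190,270:340],None,fx=8,fy=8,interpolation=cv2.INTER_CUBIC))
d=np.array([-.2419,.9703,0]);T=np.array([.4907,-.421,.0])
for z in(.012,.016,.02,.024,.028): print(z,proj("side",T+d*.046+[0,0,z]),proj("side",T+d*.064+[0,0,z]))
E
```

```text
[ 0.4909 -0.4212 -0.0036] yang -75.8620639612637 z [-0.  0. -1.] 0.09296582025214344
0.012 [[305.56281635 173.69990707]] [[305.62517336 176.50104879]]
0.016 [[305.58375955 172.67413386]] [[305.64649147 175.46982765]]
0.02 [[305.60472443 171.64556789]] [[305.66783255 174.43576443]]
0.024 [[305.62571085 170.61420102]] [[305.68919647 173.39885072]]
0.028 [[305.64671868 169.58002513]] [[305.71058307 172.35907806]]
```

View pics/r3.png

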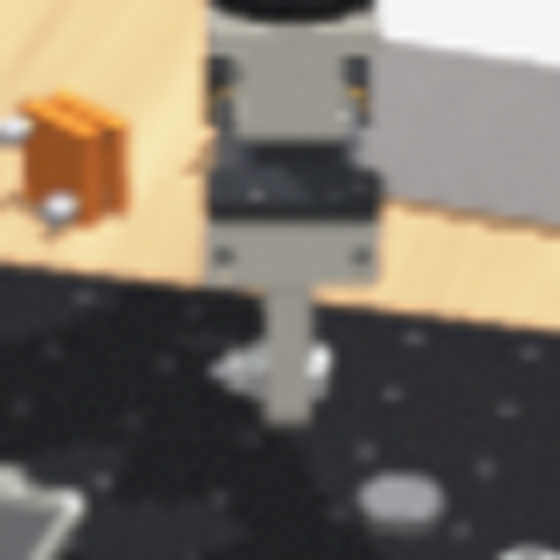

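>>> arm_command([
  [[0,0,-0.2,0,0,0],[0,0,-0.2,0,0,0],[0,0,0,0,0,0],[0,0,0,0,0,0]],
])

```text
t: 5.82
tool_pos: [0.4907, -0.421, -0.0079]
orientation: [-3.117, -0.387, 0.001]
force: [-0.9, -0.4, 0.8]
opening: 0.0923
gripper_force: 0.0
```

>>> arm_command([
  [[0,0,-0.15,0,0,0],[0,0,-0.15,0,0,0],[0,0,0,0,0,0],[0,0,0,0,0,0]],
])

```text
t: 6.15
tool_pos: [0.4908, -0.4211, -0.0108]
orientation: [-3.117, -0.387, 0.0]
force: [-0.0, -0.2, -0.4]
opening: 0.093
gripper_force: 0.0
```

>>> arm_command([
  [[0,0,0,0,0,0],[0,0,0,0,0,0],[0,0,0,0,0,0],[0,0,0,0,0,0],[0,0,0,0,0,0],[0,0,0,0,0,0],[0,0,0,0,0,0],[0,0,0,0,0,0],[0,0,0,0,0,0],[0,0,0,0,0,0],[0,0,0,0,0,0],[0,0,0,0,0,0]],
], gripper=-1, squeeze=25)

```text
t: 7.15
tool_pos: [0.4909, -0.4212, -0.0106]
orientation: [-3.118, -0.387, -0.0]
force: [-0.4, 1.2, 0.1]
opening: 0.0345
gripper_force: 25.0
```

>>> arm_command([
  [[0,0,0.5,0,0,0],[0,0,1,0,0,0],[0,0,1,0,0,0],[0,0,0.5,0,0,0],[0,0,0,0,0,0],[0,0,0,0,0,0]],
])

```text
t: 7.65
tool_pos: [0.4915, -0.4218, 0.0206]
orientation: [3.116, 0.387, 0.002]
force: [0.2, 0.1, -1.3]
opening: 0.0343
gripper_force: 25.0
```

```bash
python3 look.py r4
python3 - <<'E'
from h import *
b=cv2.imread("pics/r4s.png")
cv2.imwrite("pics/r4.png",cv2.resize(b[120:190,270:340],None,fx=8,fy=8,interpolation=cv2.INTER_CUBIC))
E
```

```text
[ 0.4908 -0.4211  0.0193] yang -75.85974193430458 z [-0.0002  0.0002 -1.    ] 0.03427161098316857
```

View pics/r4.png

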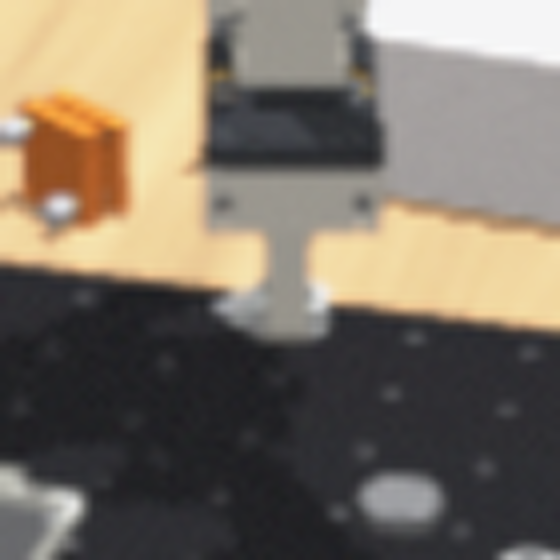

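The ring is held level. I'll move it to the bay nearest it, at (0.604, -0.251), turning 30°.

>>> arm_command([
  [[0,0,2,0,0,0],[0,0,2,0,0,0],[1.88,2.83,0,0,0,6],[1.88,2.83,0,0,0,6],[1.88,2.83,0,0,0,6],[1.88,2.83,0,0,0,6],[1.88,2.83,0,0,0,6],[1.88,2.83,0,0,0,0],[0,0,0,0,0,0],[0,0,0,0,0,0],[0,0,0,0,0,0]],
])

```text
t: 8.67
tool_pos: [0.6031, -0.2514, 0.0588]
orientation: [-2.911, -1.181, 0.002]
force: [1.1, -1.2, -0.1]
opening: 0.0345
gripper_force: 25.0
```

>>> arm_command([
  [[0,0,-2,0,0,0],[0,0,-2,0,0,0],[0,0,-1,0,0,0],[0,0,-0.5,0,0,0],[0,0,0,0,0,0],[0,0,0,0,0,0]],
])

```text
t: 9.17
tool_pos: [0.6035, -0.2521, 0.0048]
orientation: [2.912, 1.179, -0.0]
force: [-0.1, 0.6, 0.4]
opening: 0.0341
gripper_force: 25.0
```

```bash
python3 look.py r5
python3 - <<'E'
from h import *
b=cv2.imread("pics/r5s.png");a=cv2.imread("pics/r5t.png")
cv2.imwrite("pics/r5.png",np.hstack([cv2.resize(b[110:240,200:330],(520,520),interpolation=cv2.INTER_CUBIC),cv2.resize(a[150:220,320:390],(260,260))if 0 else cv2.resize(a[130:230,320:370],(260,520))]))
E
```

```text
[ 0.6045 -0.2522  0.0059] yang -45.88511930961172 z [ 0.0018 -0.001  -1.    ] 0.03441215059380836
```

View pics/r5.png

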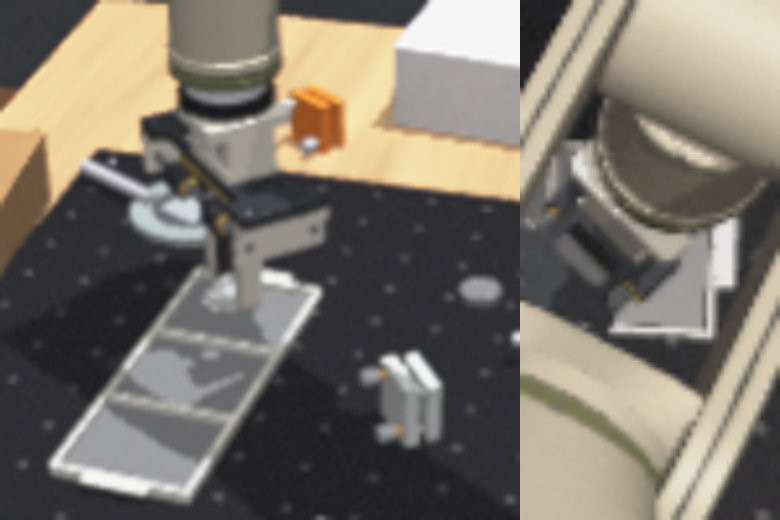

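The ring hangs over the end bay at about crop (235,290), well clear of the walls. Lowering.

>>> arm_command([
  [[0,0,-0.5,0,0,0],[0,0,-0.3,0,0,0],[0,0,-0.2,0,0,0],[0,0,-0.1,0,0,0],[0,0,-0.1,0,0,0],[0,0,0,0,0,0],[0,0,0,0,0,0]],
])

```text
t: 9.85
tool_pos: [0.6038, -0.2514, -0.0075]
orientation: [2.911, 1.18, 0.0]
force: [0.1, -0.3, -0.1]
opening: 0.0343
gripper_force: 25.0
```

>>> arm_command([
  [[0,0,-0.1,0,0,0],[0,0,0,0,0,0],[0,0,0,0,0,0]],
])

```text
t: 10.1
tool_pos: [0.6039, -0.2514, -0.0076]
orientation: [2.911, 1.18, 0.0]
force: [-2.6, 2.1, 6.8]
opening: 0.0342
gripper_force: 25.0
```

Contact (7 N), as predicted. Opening and retreating.

>>> arm_command([
  [[0,0,0,0,0,0],[0,0,0,0,0,0],[0,0,0,0,0,0],[0,0,0,0,0,0],[0,0,1,0,0,0],[0,0,2,0,0,0],[0,0,4,0,0,0],[0,0,4,0,0,0],[0,0,0,0,0,0],[0,0,0,0,0,0],[0,0,0,0,0,0]],
], gripper=0.08)

```text
t: 11.02
tool_pos: [0.604, -0.2516, 0.1023]
orientation: [2.91, 1.18, 0.001]
force: [-0.4, -0.1, -0.5]
opening: 0.0503
gripper_force: 0.0
```

```bash
python3 look.py r6
python3 - <<'E'
from h import *
b=cv2.imread("pics/r6s.png");a=cv2.imread("pics/r6t.png")
for n,im,roi in(("side",b,(240,165,320,215)),("top",a,(320,150,365,195))):
    for p,ar,c in blobs(im,195,255,8,roi): print(n,p,ar,plane(n,[p],.024))
cv2.imwrite("pics/r6.png",cv2.resize(b[110:240,200:330],(520,520),interpolation=cv2.INTER_CUBIC))
E
```

```text
[ 0.6027 -0.2509  0.0999] yang -45.859994716024985 z [-0.0024  0.0012 -1.    ] 0.05034001536458894
side [243.5483871 165.2311828] 31.0 [[ 0.69274083 -0.35843579  0.024     ]]
side [258.50877193 184.73684211] 47.5 [[ 0.6050256  -0.25260635  0.024     ]]
side [265.4137931  178.74137931] 29.0 [[ 0.59437447 -0.29310442  0.024     ]]
side [273.34126984 190.25396825] 21.0 [[ 0.54986278 -0.23347369  0.024     ]]
side [299.8125 202.8125] 24.0 [[ 0.45266536 -0.18686876  0.024     ]]
side [305.15789474 202.19298246] 19.0 [[ 0.43781782 -0.19422195  0.024     ]]
top [335.50877193 151.92982456] 9.5 [[ 0.67218484 -0.23523042  0.024     ]]
top [358.62365591 176.30824373] 46.5 [[ 0.59863069 -0.30269424  0.024     ]]
```

The ring sits at (0.605, -0.2526), exactly under the TCP, so xy is sound. Next is base_long.

>>> arm_command([
  [[-1.9,2.94,0,0,0,-6.5],[-1.9,2.94,0,0,0,-6.5],[-1.9,2.94,0,0,0,-6.5],[-1.9,2.94,0,0,0,-6.5],[-1.9,2.94,0,0,0,-6.5],[-1.9,2.94,0,0,0,-6.5],[-1.9,2.94,0,0,0,-6.5],[-1.9,2.94,0,0,0,-6.5],[-1.9,2.94,0,0,0,-6.5],[0,0,-3,0,0,0],[0,0,0,0,0,0],[0,0,0,0,0,0]],
], gripper=0.4)

```text
t: 12.12
tool_pos: [0.4302, 0.0135, 0.0693]
orientation: [3.117, -0.389, -0.009]
force: [-0.2, 0.3, 0.8]
opening: 0.0651
gripper_force: 0.0
```

```bash
python3 look.py b1
```

```text
[0.4326 0.0126 0.0715] yang -104.33989939909965 z [-0.0014 -0.0001 -1.    ] 0.06547184042231333
```

>>> arm_command([
  [[0,0,-3,0,0,0],[0,0,-2.5,0,0,0],[0,0,-1.5,0,0,0],[0,0,-0.7,0,0,0],[0,0,-0.3,0,0,0],[0,0,-0.2,0,0,0],[0,0,0,0,0,0],[0,0,0,0,0,0],[0,0,0,0,0,0]],
])

```text
t: 12.97
tool_pos: [0.4338, 0.013, -0.0094]
orientation: [-3.117, 0.393, -0.003]
force: [-0.1, -0.9, 0.1]
opening: 0.0653
gripper_force: 0.0
```

>>> arm_command([
  [[0,0,0,0,0,0],[0,0,0,0,0,0],[0,0,0,0,0,0],[0,0,0,0,0,0],[0,0,0,0,0,0],[0,0,0,0,0,0],[0,0,0,0,0,0],[0,0,0,0,0,0],[0,0,0,0,0,0],[0,0,0,0,0,0]],
], gripper=-1)

```text
t: 13.8
tool_pos: [0.4327, 0.0132, -0.0106]
orientation: [3.117, -0.393, -0.0]
force: [-0.5, 0.2, 0.3]
opening: 0.0243
gripper_force: 25.0
```

>>> arm_command([
  [[0,0,0.5,0,0,0],[0,0,1.5,0,0,0],[0,0,2.5,0,0,0],[0,0,2.5,0,0,0],[2.51,-2.43,0,0,0,0],[2.51,-2.43,0,0,0,0],[2.51,-2.43,0,0,0,0],[2.51,-2.43,0,0,0,0],[2.51,-2.43,0,0,0,0],[2.51,-2.43,0,0,0,0],[2.51,-2.43,0,0,0,0],[0,0,0,0,0,0]],
])

```text
t: 14.8
tool_pos: [0.611, -0.1613, 0.0584]
orientation: [3.115, -0.397, 0.001]
force: [0.5, -0.5, -1.2]
opening: 0.0244
gripper_force: 25.0
```

>>> arm_command([
  [[0,0,0,0,0,0],[0,0,-2,0,0,0],[0,0,-2,0,0,0],[0,0,-1,0,0,0],[0,0,0,0,0,0],[0,0,0,0,0,0],[0,0,0,0,0,0]],
])

```text
t: 15.38
tool_pos: [0.609, -0.1568, 0.0109]
orientation: [3.117, -0.392, 0.002]
force: [-0.5, 0.7, -0.2]
opening: 0.0245
gripper_force: 25.0
```

```bash
python3 look.py b2
```

```text
[ 0.6095 -0.1571  0.0113] yang -104.34681705598602 z [ 0.0024 -0.0008 -1.    ] 0.02477710022692929
```

>>> arm_command([
  [[0,0,-0.7,0,0,0],[0,0,-0.4,0,0,0],[0,0,-0.3,0,0,0],[0,0,-0.2,0,0,0],[0,0,-0.1,0,0,0],[0,0,0,0,0,0],[0,0,0,0,0,0],[0,0,0,0,0,0]],
])

```text
t: 16.15
tool_pos: [0.6083, -0.1569, -0.0075]
orientation: [-3.117, 0.393, 0.0]
force: [-1.1, 0.9, 2.0]
opening: 0.0246
gripper_force: 25.0
```

>>> arm_command([
  [[0,0,0,0,0,0],[0,0,0,0,0,0],[0,0,0,0,0,0],[0,0,0,0,0,0],[0,0,1,0,0,0],[0,0,2,0,0,0],[0,0,4,0,0,0],[0,0,3,0,0,0],[0,0,0,0,0,0]],
], gripper=-0.12)

```text
t: 16.9
tool_pos: [0.6134, -0.1586, 0.1019]
orientation: [3.114, -0.392, 0.019]
force: [1.0, 0.1, 0.9]
opening: 0.0409
gripper_force: 0.0
```

>>> arm_command([
  [[-2.19,0.18,0,0,0,6.4],[-2.19,0.18,0,0,0,6.4],[-2.19,0.18,0,0,0,6.4],[-2.19,0.18,0,0,0,6.4],[-2.19,0.18,0,0,0,6.4],[-2.19,0.18,0,0,0,6.4],[-2.19,0.18,0,0,0,6.4],[-2.19,0.18,0,0,0,6.4],[0,0,0,0,0,0],[0,0,0,0,0,0],[0,0,0,0,0,0]],
], gripper=1)

```text
t: 17.82
tool_pos: [0.4343, -0.1429, 0.0933]
orientation: [2.981, 0.988, 0.003]
force: [0.4, -0.3, 0.4]
opening: 0.0929
gripper_force: 0.0
```

```bash
python3 look.py m1
python3 - <<'E'
from h import *
b=cv2.imread("pics/m1s.png")
cv2.imwrite("pics/m1.png",cv2.resize(b[110:260,220:370],(600,600),interpolation=cv2.INTER_CUBIC))
E
```

```text
[ 0.4343 -0.1428  0.093 ] yang -53.24706829985563 z [ 0.0011 -0.0004 -1.    ] 0.09290937475776963
```

View pics/m1.png

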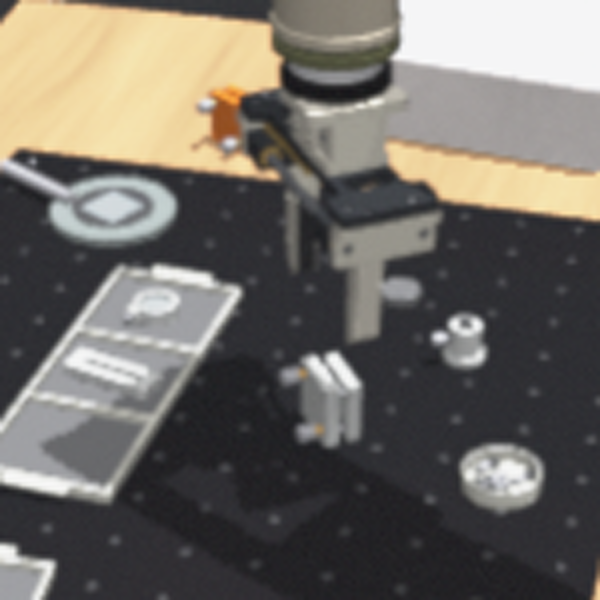

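The ring (crop (152,303)) and the base (crop (108,365)) lie flat in their bays, and the gripper straddles the mirror mount. Descending.

>>> arm_command([
  [[0,0,-3,0,0,0],[0,0,-3,0,0,0],[0,0,-2,0,0,0],[0,0,-1,0,0,0],[0,0,-0.1,0,0,0],[0,0,0,0,0,0],[0,0,0,0,0,0],[0,0,0,0,0,0]],
])

```text
t: 18.58
tool_pos: [0.4348, -0.1432, 0.0032]
orientation: [2.979, 0.992, 0.003]
force: [1.0, 0.1, 0.3]
opening: 0.0932
gripper_force: 0.0
```

>>> arm_command([
  [[0,0,0,0,0,0],[0,0,0,0,0,0],[0,0,0,0,0,0],[0,0,0,0,0,0],[0,0,0,0,0,0],[0,0,0,0,0,0],[0,0,0,0,0,0],[0,0,0,0,0,0],[0,0,0,0,0,0],[0,0,0,0,0,0],[0,0,0,0,0,0]],
], gripper=-1)

```text
t: 19.5
tool_pos: [0.4332, -0.1425, 0.0014]
orientation: [-2.981, -0.993, 0.0]
force: [-0.3, -0.9, 0.1]
opening: 0.0461
gripper_force: 25.0
```

>>> arm_command([
  [[0,0,0.5,0,0,0],[0,0,2,0,0,0],[0,0,3,0,0,0],[0,0,2.5,0,0,0],[0,0,1,0,0,0]],
])

```text
t: 19.92
tool_pos: [0.4351, -0.1434, 0.0954]
orientation: [2.977, 0.992, 0.006]
force: [0.6, 0.3, 0.2]
opening: 0.0455
gripper_force: 25.0
```

>>> arm_command([
  [[1.68,3.28,0,0,0,0],[1.68,3.28,0,0,0,0],[1.68,3.28,0,0,0,0],[1.68,3.28,0,0,0,0],[1.68,3.28,0,0,0,0],[1.68,3.28,0,0,0,0],[1.68,3.28,0,0,0,0],[1.68,3.28,0,0,0,0],[1.68,3.28,0,0,0,0],[1.68,3.28,0,0,0,0],[1.68,3.28,0,0,0,0],[0,0,0,0,0,0]],
])

```text
t: 20.92
tool_pos: [0.6186, 0.224, 0.0892]
orientation: [-2.977, -0.998, 0.001]
force: [0.9, 0.6, -1.2]
opening: 0.0459
gripper_force: 25.0
```

>>> arm_command([
  [[0,0,0,0,0,0],[0,0,-3,0,0,0],[0,0,-2,0,0,0],[0,0,-1,0,0,0],[0,0,0,0,0,0],[0,0,0,0,0,0],[0,0,0,0,0,0]],
])

```text
t: 21.5
tool_pos: [0.619, 0.218, 0.0331]
orientation: [2.981, 0.992, 0.003]
force: [-0.5, 0.3, -1.1]
opening: 0.0456
gripper_force: 25.0
```

```bash
python3 look.py m2
```

```text
[0.6194 0.2184 0.0336] yang -53.178353037503 z [ 0.0031  0.0008 -1.    ] 0.045599312316256024
```

>>> arm_command([
  [[0,0,-1,0,0,0],[0,0,-0.8,0,0,0],[0,0,-0.4,0,0,0],[0,0,-0.3,0,0,0],[0,0,-0.2,0,0,0],[0,0,-0.1,0,0,0],[0,0,0,0,0,0],[0,0,0,0,0,0],[0,0,0,0,0,0]],
])

```text
t: 22.35
tool_pos: [0.6178, 0.2183, 0.0045]
orientation: [2.981, 0.993, -0.001]
force: [-7.0, -1.0, 9.1]
opening: 0.0459
gripper_force: 25.0
```

>>> arm_command([
  [[0,0,0,0,0,0],[0,0,0,0,0,0],[0,0,0,0,0,0],[0,0,0,0,0,0],[0,0,1,0,0,0],[0,0,2,0,0,0],[0,0,4,0,0,0],[0,0,3,0,0,0],[0,0,0,0,0,0]],
], gripper=0.35)

```text
t: 23.1
tool_pos: [0.6229, 0.2196, 0.1131]
orientation: [2.98, 0.993, 0.02]
force: [1.9, 0.2, 1.3]
opening: 0.063
gripper_force: 0.0
```

>>> arm_command([
  [[-1.87,-3.4,0,0,0,0],[-1.87,-3.4,0,0,0,-4.4],[-1.87,-3.4,0,0,0,-4.4],[-1.87,-3.4,0,0,0,0],[-1.87,-3.4,0,0,0,0],[-1.87,-3.4,0,0,0,0],[-1.87,-3.4,0,0,0,0],[-1.87,-3.4,0,0,0,0],[-1.87,-3.4,0,0,0,0],[-1.87,-3.4,0,0,0,0],[-1.87,-3.4,0,0,0,0],[-1.87,-3.4,0,0,0,0]],
])

```text
t: 24.1
tool_pos: [0.3927, -0.1913, 0.1043]
orientation: [3.047, 0.761, 0.002]
force: [1.6, 1.2, 0.9]
opening: 0.0625
gripper_force: 0.0
```

>>> arm_command([
  [[-1.87,-3.4,0,0,0,0],[-1.87,-3.4,0,0,0,0],[0,0,0,0,0,0],[0,0,0,0,0,0],[0,0,0,0,0,0]],
])

```text
t: 24.52
tool_pos: [0.3564, -0.2576, 0.1038]
orientation: [3.048, 0.759, 0.001]
force: [-0.5, -0.1, 0.0]
opening: 0.0629
gripper_force: 0.0
```

```bash
python3 look.py s1
python3 - <<'E'
from h import *
b=cv2.imread("pics/s1s.png");a=cv2.imread("pics/s1t.png")
cv2.imwrite("pics/s1.png",np.hstack([cv2.resize(b[140:310,160:370],(630,510),interpolation=cv2.INTER_CUBIC),cv2.resize(a[145:200,165:235],(166,130))[:130].repeat(1,0) if 0 else np.vstack([cv2.resize(a[140:200,165:235],(166,142)),np.zeros((368,166,3),np.uint8)])]))
E
```

```text
[ 0.3569 -0.2567  0.1036] yang -61.87360276088548 z [ 0.0003  0.0003 -1.    ] 0.06282095174933765
```

View pics/s1.png

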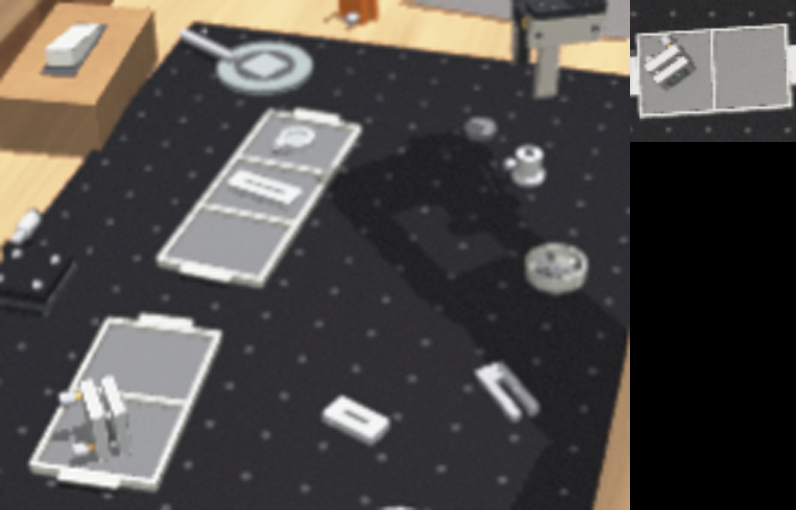

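The mirror mount stands upright in the two-bay tray (crop (100,415)), and the ring and base are still in place. Next is the short holder.

>>> arm_command([
  [[-0.1,-0.1,-3,0,0,0],[0,0,-3,0,0,0],[0,0,-2.5,0,0,0],[0,0,-1.5,0,0,0],[0,0,-0.8,0,0,0],[0,0,0,0,0,0],[0,0,0,0,0,0],[0,0,0,0,0,0]],
])

```text
t: 25.28
tool_pos: [0.3564, -0.2591, -0.0032]
orientation: [3.046, 0.762, 0.002]
force: [0.3, -0.6, -0.7]
opening: 0.0627
gripper_force: 0.0
```

>>> arm_command([
  [[0,0,0,0,0,0],[0,0,0,0,0,0],[0,0,0,0,0,0],[0,0,0,0,0,0],[0,0,0,0,0,0],[0,0,0,0,0,0],[0,0,0,0,0,0],[0,0,0,0,0,0],[0,0,0,0,0,0],[0,0,0,0,0,0]],
], gripper=-1)

```text
t: 26.12
tool_pos: [0.3552, -0.2588, -0.0045]
orientation: [3.048, 0.761, -0.0]
force: [-0.5, -0.6, 1.2]
opening: 0.0241
gripper_force: 25.0
```

>>> arm_command([
  [[0,0,0.5,0,0,0],[0,0,2,0,0,0],[0,0,3,0,0,0],[0,0,2.5,0,0,0],[0,0,1,0,0,0]],
])

```text
t: 26.53
tool_pos: [0.3568, -0.2601, 0.0893]
orientation: [3.044, 0.76, 0.004]
force: [0.2, -0.9, -0.7]
opening: 0.024
gripper_force: 25.0
```

>>> arm_command([
  [[2.24,3.19,0,0,0,0],[2.24,3.19,0,0,0,0],[2.24,3.19,0,0,0,0],[2.24,3.19,0,0,0,0],[2.24,3.19,0,0,0,0],[2.24,3.19,0,0,0,0],[2.24,3.19,0,0,0,0],[2.24,3.19,0,0,0,0],[2.24,3.19,0,0,0,0],[2.24,3.19,0,0,0,0],[2.24,3.19,0,0,0,0],[2.24,3.19,0,0,0,0]],
])

```text
t: 27.53
tool_pos: [0.6243, 0.126, 0.0842]
orientation: [-3.048, -0.761, 0.002]
force: [0.3, -0.6, -0.0]
opening: 0.0239
gripper_force: 25.0
```

>>> arm_command([
  [[0,0,0,0,0,0],[0,0,0,0,0,0],[0,0,-3,0,0,0],[0,0,-2,0,0,0],[0,0,-1,0,0,0],[0,0,0,0,0,0],[0,0,0,0,0,0],[0,0,0,0,0,0],[0,0,0,0,0,0]],
])

```text
t: 28.28
tool_pos: [0.6254, 0.1239, 0.0275]
orientation: [3.048, 0.76, 0.005]
force: [-0.1, -0.4, -0.3]
opening: 0.0238
gripper_force: 25.0
```

>>> arm_command([
  [[0,0,-1,0,0,0],[0,0,-0.8,0,0,0],[0,0,-0.4,0,0,0],[0,0,-0.3,0,0,0],[0,0,-0.2,0,0,0],[0,0,-0.05,0,0,0],[0,0,0,0,0,0],[0,0,0,0,0,0],[0,0,0,0,0,0]],
])

```text
t: 29.03
tool_pos: [0.6238, 0.1241, -0.0015]
orientation: [-3.048, -0.761, 0.001]
force: [-4.1, -1.8, 6.6]
opening: 0.0242
gripper_force: 25.0
```

>>> arm_command([
  [[0,0,0,0,0,0],[0,0,0,0,0,0],[0,0,0,0,0,0],[0,0,0,0,0,0],[0,0,1,0,0,0],[0,0,2,0,0,0],[0,0,4,0,0,0],[0,0,3,0,0,0],[0,0,2,0,0,0],[0,0,0,0,0,0]],
], gripper=-0.05)

```text
t: 29.87
tool_pos: [0.628, 0.1246, 0.1257]
orientation: [3.047, 0.761, 0.016]
force: [0.6, 0.1, 0.4]
opening: 0.0439
gripper_force: 0.0
```

>>> arm_command([
  [[-1.47,3.26,0,0,0,5.5],[-1.47,3.26,0,0,0,5.5],[-1.47,3.26,0,0,0,5.5],[-1.47,3.26,0,0,0,5.5],[-1.47,3.26,0,0,0,0],[-1.47,3.26,0,0,0,0],[-1.47,3.26,0,0,0,0],[-1.47,3.26,0,0,0,0],[-1.47,3.26,0,0,0,0],[0,0,0,0,0,0],[0,0,0,0,0,0],[0,0,0,0,0,0]],
], gripper=0.4)

```text
t: 30.87
tool_pos: [0.4916, 0.417, 0.1175]
orientation: [2.846, 1.329, -0.001]
force: [-0.7, -1.6, -0.4]
opening: 0.0649
gripper_force: 0.0
```

```bash
python3 look.py t1
python3 - <<'E'
from h import *
b=cv2.imread("pics/t1s.png")
cv2.imwrite("pics/t1.png",cv2.resize(b[170:390,150:370],(600,600),interpolation=cv2.INTER_CUBIC))
E
```

```text
[0.4923 0.4162 0.1177] yang -40.032271665152344 z [-0.0002 -0.0006 -1.    ] 0.0646569455260441
```

View pics/t1.png

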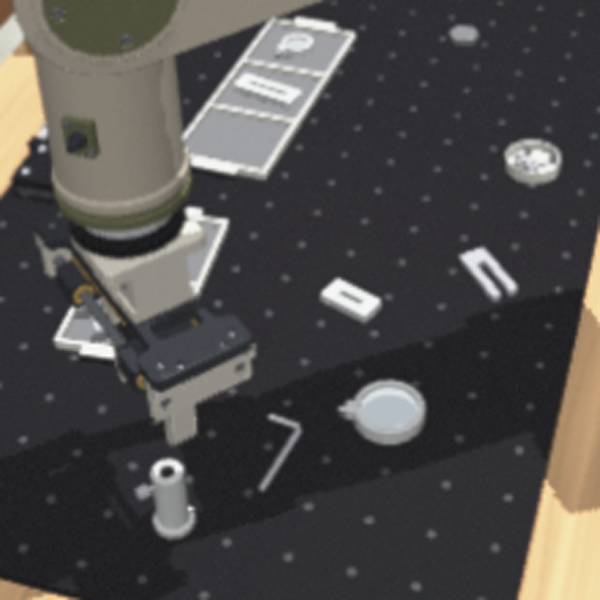

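The gripper is above the tall holder (crop (170,490)), and the large ring and short base are untouched. Descending.

>>> arm_command([
  [[0,0,-3,0,0,0],[0,0,-3,0,0,0],[0,0,-2.5,0,0,0],[0,0,-1.7,0,0,0],[0,0,-1,0,0,0],[0,0,0,0,0,0],[0,0,0,0,0,0],[0,0,0,0,0,0]],
])

```text
t: 31.63
tool_pos: [0.4931, 0.4179, 0.0078]
orientation: [-2.847, -1.328, -0.004]
force: [0.5, 0.6, 0.4]
opening: 0.0654
gripper_force: 0.0
```

>>> arm_command([
  [[0,0,0,0,0,0],[0,0,0,0,0,0],[0,0,0,0,0,0],[0,0,0,0,0,0],[0,0,0,0,0,0],[0,0,0,0,0,0],[0,0,0,0,0,0],[0,0,0,0,0,0],[0,0,0,0,0,0],[0,0,0,0,0,0]],
], gripper=-1)

```text
t: 32.47
tool_pos: [0.4916, 0.4175, 0.0059]
orientation: [-2.847, -1.329, 0.0]
force: [-0.7, 0.3, 0.0]
opening: 0.0242
gripper_force: 25.0
```

>>> arm_command([
  [[0,0,0.5,0,0,0],[0,0,2,0,0,0],[0,0,3,0,0,0],[0,0,2.5,0,0,0],[0,0,1,0,0,0]],
])

```text
t: 32.88
tool_pos: [0.4936, 0.4188, 0.1006]
orientation: [-2.846, -1.328, -0.009]
force: [0.6, 0.6, -0.7]
opening: 0.0242
gripper_force: 25.0
```

>>> arm_command([
  [[1.02,-3.7,0,0,0,0],[1.02,-3.7,0,0,0,0],[1.02,-3.7,0,0,0,0],[1.02,-3.7,0,0,0,0],[1.02,-3.7,0,0,0,0],[1.02,-3.7,0,0,0,0],[1.02,-3.7,0,0,0,0],[1.02,-3.7,0,0,0,0],[1.02,-3.7,0,0,0,0],[1.02,-3.7,0,0,0,0],[1.02,-3.7,0,0,0,0],[1.02,-3.7,0,0,0,0]],
])

```text
t: 33.88
tool_pos: [0.6138, -0.0284, 0.0952]
orientation: [-2.846, -1.328, 0.001]
force: [0.2, 0.0, -1.5]
opening: 0.024
gripper_force: 25.0
```

>>> arm_command([
  [[0,-3.6,0,0,0,0],[0,0,0,0,0,0],[0,0,0,0,0,0],[0,0,-3,0,0,0],[0,0,-2,0,0,0],[0,0,-1,0,0,0],[0,0,0,0,0,0],[0,0,0,0,0,0],[0,0,0,0,0,0],[0,0,0,0,0,0]],
])

```text
t: 34.72
tool_pos: [0.6155, -0.0624, 0.0379]
orientation: [2.845, 1.329, 0.004]
force: [0.3, 0.4, -2.1]
opening: 0.0242
gripper_force: 25.0
```

Now at (0.615, -0.062), the centre of bay 1. Lowering 2.75 cm.

>>> arm_command([
  [[0,0,-1,0,0,0],[0,0,-0.8,0,0,0],[0,0,-0.4,0,0,0],[0,0,-0.3,0,0,0],[0,0,-0.2,0,0,0],[0,0,-0.05,0,0,0],[0,0,0,0,0,0],[0,0,0,0,0,0],[0,0,0,0,0,0]],
])

```text
t: 35.47
tool_pos: [0.6139, -0.0625, 0.0089]
orientation: [-2.847, -1.329, 0.001]
force: [-4.7, 0.6, 5.6]
opening: 0.0241
gripper_force: 25.0
```

Contact. Releasing, rising, and moving the arm clear of the trays.

>>> arm_command([
  [[0,0,0,0,0,0],[0,0,0,0,0,0],[0,0,0,0,0,0],[0,0,0,0,0,0],[0,0,1,0,0,0],[0,0,2,0,0,0],[0,0,4,0,0,0],[0,0,4,0,0,0],[0,0,2,0,0,0],[0,0,0,0,0,0]],
], gripper=-0.05)

```text
t: 36.3
tool_pos: [0.6184, -0.0633, 0.1469]
orientation: [2.841, 1.326, 0.015]
force: [0.1, -0.8, 1.2]
opening: 0.0443
gripper_force: 0.0
```

>>> arm_command([
  [[-2.2,-3.4,0,0,0,0],[-2.2,-3.4,0,0,0,0],[-2.2,-3.4,0,0,0,0],[-2.2,-3.4,0,0,0,0],[-2.2,-3.4,0,0,0,0],[-2.2,-3.4,0,0,0,0],[-2.2,-3.4,0,0,0,0],[-2.2,-3.4,0,0,0,0],[-2.2,-3.4,0,0,0,0],[-2.2,-3.4,0,0,0,0],[0,0,0,0,0,0],[0,0,0,0,0,0]],
])

```text
t: 37.3
tool_pos: [0.3925, -0.4041, 0.1383]
orientation: [-2.849, -1.323, 0.0]
force: [1.1, 0.3, 0.5]
opening: 0.044
gripper_force: 0.0
```

```bash
python3 look.py f
python3 - <<'E'
from h import *
np.set_printoptions(precision=4,suppress=True)
a=cv2.imread("pics/ft.png");b=cv2.imread("pics/fs.png")
for p,ar,c in blobs(a,200,255,8,(150,145,370,280)): print("top",p.round(1),ar,plane("top",[p],.03)[0,:2])
for p,ar,c in blobs(b,200,255,8,(160,160,320,330)): print("side",p.round(1),ar,plane("side",[p],.03)[0,:2])
print("expected tall top/side",proj("top",[.614,-.0625,.075]),proj("side",[.614,-.0625,.075]),"short",proj("top",[.624,.124,.045]),proj("side",[.624,.124,.045]))
E
```

```text
[ 0.3941 -0.402   0.1382] yang -39.99204406586548 z [-0.0001  0.0008 -1.    ] 0.04397305419031235
top [163.  256.9] 286.5 [0.3575 0.2666]
top [177.3 164.2] 40.0 [0.6319 0.2347]
top [181.6 169. ] 32.0 [0.6175 0.2214]
top [201.1 169.9] 104.5 [0.6149 0.1633]
top [206.4 234. ] 110.0 [0.4247 0.1421]
top [213.1 165.7] 39.5 [0.6279 0.1279]
top [234.  267.1] 20.0 [0.3298 0.0595]
top [276.6 167.3] 41.5 [ 0.6235 -0.0607]
top [278.3 175.8] 83.0 [ 0.5979 -0.0658]
top [309.  172.9] 172.0 [ 0.6069 -0.1561]
top [341.  174.2] 101.0 [ 0.6036 -0.2503]
top [358.4 174.9] 49.5 [ 0.6017 -0.3013]
side [167.9 214.4] 30.0 [ 0.8116 -0.0214]
side [197.5 279.3] 287.5 [0.6151 0.2121]
side [207.  253.2] 39.5 [0.6308 0.1125]
side [214.9 247.4] 56.0 [0.6193 0.0843]
side [239.5 216.6] 161.0 [ 0.6026 -0.065 ]
side [247.3 161.2] 39.5 [ 0.6855 -0.3782]
side [247.9 201.7] 107.0 [ 0.6036 -0.1444]
side [250.2 163.1] 42.0 [ 0.6719 -0.3681]
side [258.2 185. ] 50.5 [ 0.6024 -0.242 ]
side [263.5 178.4] 21.0 [ 0.598  -0.2843]
side [278.4 278.8] 117.5 [0.4219 0.1567]
side [291.8 318.9] 377.5 [0.3564 0.2758]
expected tall top/side [[276.8189 167.0191]] [[234.4564 203.7679]] short [[213.5128 165.7967]] [[207.0918 252.022 ]]
```

The blobs sit where upright parts should be: the tall holder's top at (276.6,167.3) against the expected (276.8,167.0), and the short holder's at (213.1,165.7) against (213.5,165.8). The ring, base and mirror are in their bays, and the large ring and short base haven't moved. Handing in.

```bash
python3 -c "
from plant import ticket; print(ticket.close_job())"
```

```text
the job is handed in; nothing more can be done
None
```

The job is handed in at about 37 s of 115 s: all five parts were set down and released in their bays, and the large lens ring and short base did not move. The judge's verdict was not returned.

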